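# Fetch the gate fob from under the desk riser with the trigger reacher

### The arm

A 6-joint arm with a two-finger parallel gripper is mounted at the origin on a cart in front of the work surface, level with it; the furniture and walls round the work are solid. World frame = base frame: x ahead of the robot, y to its left, z up, the work surface at z = 0. Lengths are in m, angles in rad, forces in N, time in s.
With the tool pointing down it reaches from about 0.35 to 0.85 m from the base axis. Payload 8.1 kg.
Tool frame: the origin (TCP) lies between the finger pads; the fingertips stand 11 mm ahead of it and the grasp point (between the pads) lies 8 mm behind it (tips_ahead is the z of the fingertips in the tool frame, in m); z points along the fingers, y is the line along which they close (so a half turn about z gives the same grasp; the last joint's range is limited). The gripper opens to 93 mm and grips with 3 to 60 N. Pads are 15 mm wide; open, the fingers measure 128 mm over their backs; the gripper's body (75 mm by 188 mm) begins 65 mm behind the grasp point.
Start: joints at [-1.359, 0.13, 1.488, -0, 1.523, -0.085], TCP at [0.175, -0.574, 0.23] pointing down, gripper open.
Joint ranges: [-2.96, 2.96], [-0.89, 2.26], [0.02, 2.5], [-1.34, 4.48], [0, 2.73], [-2.66, 2.66]. Speed limits (rad/s): [2.39, 2.39, 2.79, 3.14, 3.14, 3.14].

### API

Orientations are given as a rotation vector (axis times angle).
In Python, from plant import read_state, read_camera, close_job, tips_ahead gives the robot as it stands. The module is installed in compiled form; this text tells all that it offers.
- The arm moves only by the tool move_arm, never from a script. Its argument "plan" is a list of rows, each a list of 7 numbers: the turn, a rotation vector about the tool's x, y, z in units of 6 degrees (1.0 is 6 degrees), then the shift along the tool's x, y, z in units of 25 mm (1.0 is 25 mm), then the finger opening in mm, from 0 to 93. A call has exactly 10 rows; each row shifts and turns the commanded pose from where the row before left it, along the tool's axes as they then stand; what a row does not reach is not made up. A row lasts 1/10 s, in which the tool goes at most 50 mm and 8.59 degrees, less where a joint would pass 70% of its speed; a pose out of reach is approached as far as the arm can. A call is refused whole if a number of a shift passes 1 or a number of a turn 1, either way. A call with a gripper value outside its range is refused whole. The fingers move at their own pace and stop on an object; "force" is the grip in N (left out, the last holds). Time passes only in rows, so rows that do not move let the fingers close, or fill a call up. It gives the time, the measured TCP pose, the force, the opening and the grip force at its end, in the units of the state.
- read_state(): the state, without advancing time (a new reading comes with each control period).
- read_camera(name): name is "scene" or "top" or "wrist"; returns a dict with "frame" (480x640x3 uint8, red, green, blue), "z_map" (480x640 float32, m along the optical axis (not along the pixel's ray), 0 where there is no reading), "fx", "fy", "cx", "cy" (pixels), "rvec" (rotation vector, rad) and "tvec" (3), from world to camera coordinates, as OpenCV has them. Camera axes: x right, y down, z forward; pixel columns grow to the right and rows downward; lengths in m; the calibration is good to about 2 mm. A picture is of the moment at which its call begins.
- close_job(): hands the job in; it is judged then, once.
The state is a dict: "t": time; "q": joint angles; "dq": joint speeds; "joint_torque": joint torques, N m; "tool_pos": TCP position; "orientation": TCP orientation; "force": force on the tool from outside, world axes, zero at the start; "wrist_torque": the same for the moment, N m; "opening": finger opening in m; "gripper_force": force on a finger pad.
Only numpy, scipy, OpenCV 4.12 (cv2) and the standard library are available. Lean on these libraries where they do the work, as an engineer would, in place of code of your own. Each camera call takes 0.05 s, during which the arm holds its last target. There are 200 camera calls.

### The job

The black gate fob has slid deep under the clear riser: take the trigger reacher from its stand, reach under with it and squeeze the trigger so that the jaws close on the fob where it lies, then draw it out and set it down in the wooden tray on top of the riser. Let go of the fob there and put the reacher back in the two forks of its stand as it was. Do not touch the fob with the gripper, and leave the small things round about where they are.

Things in the scene. Friction and masses are not known exactly. Their poses are not given: they have to be found in the camera images.
- reacher: The reacher, a hand-held pick-up tool, 360 mm long, 0.17 kg, balanced about 20 mm ahead of its grip: black handle with a grey trigger lever on one side, square aluminium shaft, two jaws. Origin mid-grip on the shaft's line; x along the shaft to the jaws, y from the black back strap to the lever, z normal to its flat side. In the stand x slopes 30 degrees below level, y is level, z up.
- reacher_grip (a point): Middle of the grip (the reacher's origin and axes). Here the grip is 52 mm wide, from the back strap's face (y = -26 mm) to the lever's face (y = +26), and 28 mm thick (z +-14; lever +-11), free for the fingers from x = -28 to +28 mm, low stops beyond. A half turn of the hand is as good. Squeezing by d moves the tool d/2 towards the lever, relative to the hand.
- lever_mid (a point): Outer face of the trigger lever at mid-grip, lever released (26 mm to y of reacher_grip). The lever is sprung: it yields at 13 N here, 16 N at its end. A grip lighter than that, or 48 to 50 mm wide, holds the tool with jaws open; at about 45 mm the jaws meet the fob, at 42 mm each other. About 30 N holds the fob safely. Hinge at x = +56 mm.
- jaw_mid (a point): Midway between the jaws' rubber pads: 226 mm along x from reacher_grip, z = -7 mm; same axes. Pads 32 mm long in x, from z = -18 to +4 mm of the shaft's line; open, they stand 65 mm apart, 95 mm over their backs, tips at x = 242 mm. Both jaws close alike in the tool's x-y plane. Jaw head behind them: 46 wide, 20 thick, x = 143 to 179 mm; shaft 14 mm square.
- trigger (a joint): Angle of the trigger lever (rad): 0 released (jaws open), about 0.11 with the jaws on the fob, 0.18 fully squeezed (jaws shut on nothing).
- jaw_l: Jaw of the reacher on the lever's side; origin at its pivot, 168 mm along x from reacher_grip and 13 mm to +y.
- jaw_r: Jaw of the reacher on the other side; origin at its pivot, 168 mm along x from reacher_grip and 13 mm to -y.
- stand_rest (a point): Where reacher_grip sits when the reacher is in its fixed dark steel stand: 150 mm above the counter over the centre of the stand's base (230 x 90 x 7 mm). x: level, the way the reacher points; z up. The tool lifts straight up out of two open forks, clear after 50 mm. There is play of about 5 mm back and 8 mm forward along the shaft before the heel of the handle or the end cap meets the rear fork.
- fork_rear (a point): The stand's higher fork, where it holds the reacher's 14 mm square neck 86 mm behind the grip. Slot 19 mm wide, flaring to 40 mm at its open top, 30 mm above the bar's middle; 10 mm thick, upright. The neck is bare from 66 to 108 mm behind the grip; then a 26 mm square end cap. Axes as stand_rest.
- fork_front (a point): The stand's lower fork, like the other, where it holds the reacher's shaft 105 mm ahead of the grip. Axes as stand_rest.
- riser: Fixed riser of clear acrylic on the counter, 220 deep (x) x 300 wide (y) x 68 mm high, 8 mm thick. Origin on the counter under its centre; x points in from its open front (at x = -110 mm, facing to the robot's right) to its closed back, z up. The gap under it is 60 mm high, 284 mm wide between the side panels.
- gate_fob: The black gate fob, 26 x 52 x 13 mm, about 30 g, with a small ring at its +y end. Origin on its underside; long way along its own y. Lies flat on the counter under the riser, long way within 15 degrees of the riser's x (in and out).
- fob_mid (a point): Centre of the gate fob's solid body, half-way up (6.5 mm above its underside), with the fob's axes: y its long way, z up.
- key_tray: Fixed shallow wooden tray on the riser, 116 (x) x 164 (y) x 17 mm, walls and floor 5 mm thick, open on top, inside 106 x 154 mm. Origin at the centre of its underside, 68 mm above the counter; x as the riser's x, z up.
- clip_box: Loose box of paper clips, 45 x 60 x 22 mm, under the riser in a back corner; leave it. Origin under its centre.
- staple_box: Loose carton of staples, 40 x 62 x 18 mm, under the riser in the other back corner; leave it. Origin under its centre.
- coin_tube_a: Paper roll of coins standing on end, 26 mm diameter, 50 mm high, on the counter behind the work; leave it. Origin under its centre.
- coin_tube_b: Another such roll of coins; leave it.
- stamp: Rubber stamp standing upright with a round knob, 27 mm wide, 76 mm high, behind the work; leave it. Origin under its centre.

How it is judged:
By the outcome, as a careful person would: the job done as asked, in the order asked, and still so for the second after the job is handed in, with the robot touching nothing.
It also fails if it takes over 61 s, if anything falls off the work surface, if the arm or the gripper's body presses on something with over 40 N, if the wrist force passes 120 N, or if a joint passes its speed limit or range.

## Working session

There is one attempt and no reset: what is moved stays moved. The work goes in short steps, Python scripts to look and compute and a tool call to move; the robot and the scene stay as the last step left them, time stands still between calls to the robot, and variables do not carry over. Pictures are saved under pics/ and viewed, at most 10 in all, crops included, and the job is handed in when it is done.

Besides the shell and the picture viewer there is one more tool, called as a command line: name --pt "numbers of a row" for each row, then --argument value for the rest. move_arm: Moves the arm, as the interface text tells. Its arguments: {"type":"object","properties":{"plan":{"type":"array","items":{"type":"array","items":{"type":"number"}}},"force":{"type":"number"}},"required":["plan"]}

```bash
mkdir -p pics
cat > h.py <<'E'
import numpy as np, cv2
from scipy.spatial.transform import Rotation as R
from plant import read_state, read_camera, close_job, tips_ahead
def cam(n):
    c=read_camera(n); c['R']=R.from_rotvec(np.ravel(c['rvec'])).as_matrix(); c['t']=np.ravel(c['tvec']); return c
def save(c,f): cv2.imwrite('pics/'+f,c['frame'][:,:,::-1])
def cloud(c):
    v,u=np.mgrid[0:480,0:640]; z=c['z_map']
    p=np.stack([(u-c['cx'])/c['fx']*z,(v-c['cy'])/c['fy']*z,z],-1)
    return (p-c['t'])@c['R']
def onplane(c,u,v,h):
    d=np.array([(u-c['cx'])/c['fx'],(v-c['cy'])/c['fy'],1])@c['R']; o=-c['t']@c['R']
    return o+d*(h-o[2])/d[2]
def proj(c,p):
    q=c['R']@np.asarray(p)+c['t']; return np.array([q[0]/q[2]*c['fx']+c['cx'],q[1]/q[2]*c['fy']+c['cy']])
E
python3 - <<'E'
from h import *
for n in ('scene','top'):
    c=cam(n); save(c,n+'0.png'); np.savez(n+'0.npz',**{k:c[k] for k in c}); print(n,c['fx'],c['cx'],c['cy'],-c['t']@c['R'],c['R'].round(2).tolist())
print(read_state(),tips_ahead)
E
```

```text
scene 529.8166453716136 322.2560200929835 236.70199186332133 [-0.0436929  -1.09835967  0.94790686] [[0.86, -0.52, 0.01], [-0.28, -0.48, -0.83], [0.43, 0.71, -0.55]]
top 564.3405958395792 322.3680404751726 235.337581320558 [ 0.39395225 -0.05337052  1.69289143] [[-0.03, -1.0, -0.01], [-0.99, 0.03, -0.13], [0.13, 0.01, -0.99]]
{'t': 0.1, 'q': array([-1.35938507e+00,  1.31118114e-01,  1.48913190e+00,  9.07721126e-06,
        1.52301922e+00, -8.53806879e-02]), 'dq': array([-0.000718  , -0.00042825, -0.00366416,  0.00043422,  0.00020651,
       -0.00119202]), 'joint_torque': array([ 2.35909320e-03, -5.61341751e+01, -4.93096447e+01,  7.72118149e-02,
        2.92989914e-02, -8.40768053e-05]), 'tool_pos': array([ 0.17540514, -0.57327766,  0.22869407]), 'orientation': array([-3.10540968e+00, -4.64242362e-01,  1.51551017e-04]), 'force': array([0.19938278, 0.12206984, 0.46191034]), 'wrist_torque': array([ 0.00293354, -0.00546526,  0.02230165]), 'gripper_force': 0.0, 'opening': 0.09288336744099819} 0.011
```

View pics/scene0.png

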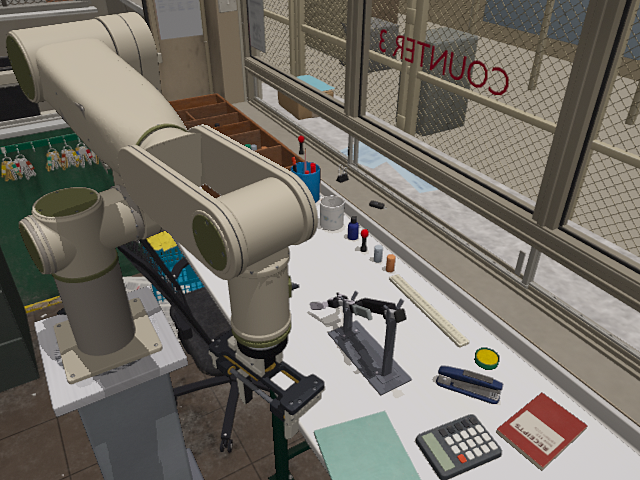

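View pics/top0.png

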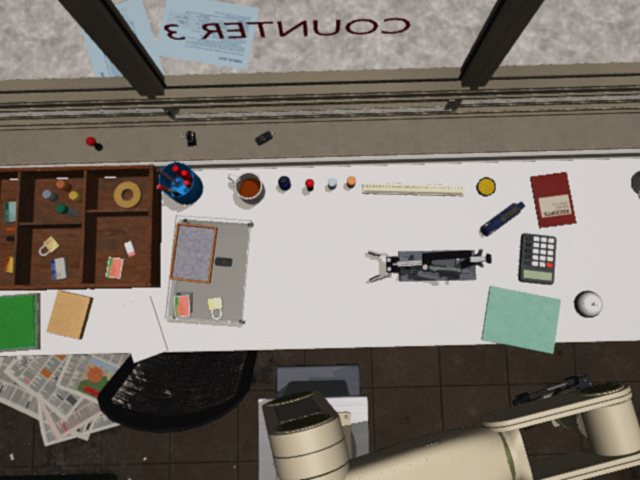

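The scene view shows the reacher in its stand, pointing away to +y. The top view shows the stand at about (435,265) with the jaws at (378,265), the riser spanning (165–250, 218–325), the tray at (193,252) and the fob near (223,262). I'll zoom in on both areas and measure.

Run:
```python
from h import *
im=cv2.imread('pics/top0.png')
a=cv2.resize(im[205:340,150:270],None,fx=4.4,fy=4.4,interpolation=cv2.INTER_CUBIC)
b=cv2.resize(im[235:295,355:500],None,fx=5.5,fy=5.5,interpolation=cv2.INTER_CUBIC)
cv2.imwrite('pics/ta.png',a);cv2.imwrite('pics/tb.png',b);print(a.shape,b.shape)
c=dict(np.load('top0.npz'));P=cloud(c)
for uv in [(223,262),(235,290),(193,252),(182,305),(214,308),(300,230),(435,256),(378,252)]: print(uv,P[uv[1],uv[0]].round(3))
# stand base
```

```text
(594, 528, 3) (330, 798, 3)
(223, 262) [0.544 0.248 0.068]
(235, 290) [0.462 0.212 0.075]
(193, 252) [0.574 0.333 0.078]
(182, 305) [0.424 0.365 0.071]
(214, 308) [0.413 0.271 0.081]
(300, 230) [0.642 0.026 0.001]
(435, 256) [ 0.538 -0.349  0.152]
(378, 252) [ 0.568 -0.207  0.003]
```

View pics/ta.png

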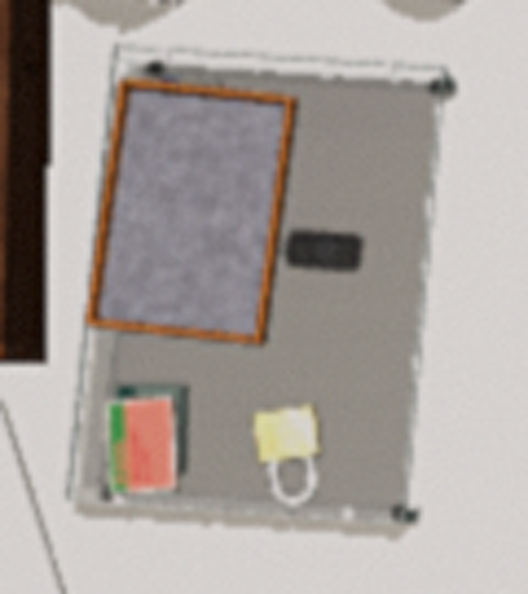

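View pics/tb.png

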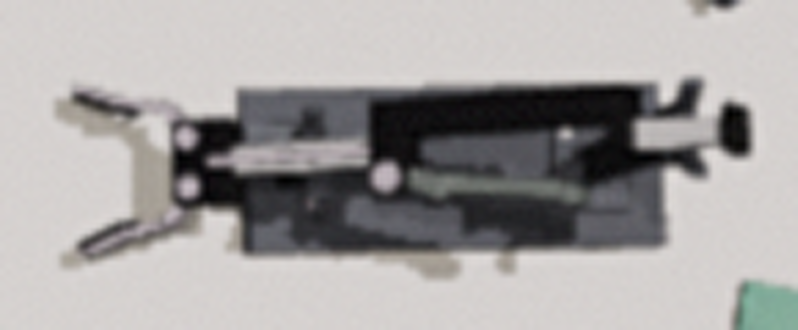

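The crops show the fob at full-image (223.9,261.8), about 4° off the riser's x. The neck is at (477,259), the shaft at (409,263), and the lever is on the robot's side. Next I'll fit the geometry.

Run:
```python
from h import *
c=dict(np.load('top0.npz'));P=cloud(c);Z=P[...,2];im=c['frame'].astype(int)
def rect(m,n):
    p=P[m][:,:2].astype(np.float32); r=cv2.minAreaRect(p*1000); print(n,m.sum(),r, P[m].mean(0).round(4)); return r
roi=np.zeros(Z.shape,bool); roi[200:340,155:262]=1
m=roi&(Z>.06)&(Z<.1); 
k,l,s,_=cv2.connectedComponentsWithStats(m.astype(np.uint8)); j=1+np.argmax(s[1:,4]); rect(l==j,'riser')
rect(roi&(Z>.08)&(Z<.09)&(im[...,0]>im[...,2]+40)&(np.arange(640)[None]<219)&(np.arange(480)[:,None]<285),'tray')
# fob dark
f=np.zeros_like(roi); f[250:275,212:236]=1; f&=im.sum(2)<200
v,u=np.nonzero(f); p=np.array([onplane(c,a,b,.011) for a,b in zip(u,v)])
print('fob',len(u),cv2.minAreaRect((p[:,:2]*1000).astype(np.float32)),p.mean(0)); w,V=np.linalg.eigh(np.cov(p[:,:2].T));print(V[:,1])
# stand/shaft
for lo,hi in((472,485),(398,420)):
    for uu in range(lo,hi,4):
        col=[(vv,im[vv,uu].sum(),P[vv,uu].round(3).tolist()) for vv in range(255,269)]
        g=[x for x in col if x[1]>330 and x[2][2]>.04]; print(uu,[(x[0],x[2]) for x in g])
m=np.zeros_like(roi); m[240:290,390:485]=1; m&=(Z>.001)&(Z<.02)&(im.sum(2)<330); v,u=np.nonzero(m)
p=np.array([onplane(c,a,b,.007) for a,b in zip(u,v)]);print('base',cv2.minAreaRect((p[:,:2]*1000).astype(np.float32)))
```

```text
riser 7959 ((527.0452880859375, 292.04010009765625), (224.05410766601562, 302.2279968261719), 84.51441955566406) [0.5246 0.2906 0.0722]
tray 286 ((572.5885009765625, 331.4725646972656), (117.4942398071289, 164.06639099121094), 82.71930694580078) [0.5682 0.3326 0.0852]
fob 122 ((555.2116088867188, 265.88262939453125), (64.86494445800781, 31.742870330810547), 64.725341796875) [0.55178365 0.25892057 0.011     ]
[0.19205443 0.98138427]
472 [(257, [0.529, -0.44, 0.189]), (258, [0.526, -0.439, 0.192]), (259, [0.523, -0.438, 0.194]), (260, [0.521, -0.438, 0.193]), (261, [0.518, -0.438, 0.194])]
476 [(256, [0.532, -0.453, 0.181]), (257, [0.528, -0.447, 0.201]), (258, [0.525, -0.447, 0.201]), (259, [0.523, -0.448, 0.199]), (260, [0.52, -0.447, 0.199]), (261, [0.518, -0.449, 0.194]), (265, [0.509, -0.456, 0.165])]
480 [(256, [0.53, -0.459, 0.198]), (257, [0.527, -0.458, 0.203]), (258, [0.525, -0.457, 0.203]), (259, [0.522, -0.458, 0.2]), (260, [0.519, -0.457, 0.202])]
484 [(256, [0.529, -0.467, 0.207]), (257, [0.527, -0.467, 0.206]), (258, [0.524, -0.465, 0.212]), (259, [0.521, -0.467, 0.207])
[... 390 characters left out ...]
, [0.525, -0.275, 0.104]), (264, [0.522, -0.276, 0.101]), (265, [0.519, -0.276, 0.101])]
410 [(261, [0.53, -0.286, 0.11]), (262, [0.527, -0.286, 0.108]), (263, [0.524, -0.286, 0.106]), (264, [0.521, -0.286, 0.109]), (265, [0.519, -0.286, 0.106])]
414 [(260, [0.533, -0.3, 0.096]), (261, [0.529, -0.297, 0.109]), (262, [0.526, -0.296, 0.116]), (263, [0.523, -0.297, 0.112]), (264, [0.521, -0.297, 0.11]), (265, [0.518, -0.297, 0.109])]
418 [(260, [0.531, -0.307, 0.117]), (261, [0.529, -0.308, 0.114]), (262, [0.526, -0.307, 0.115]), (263, [0.522, -0.306, 0.121]), (264, [0.52, -0.307, 0.115])]
base ((522.7586059570312, -380.05767822265625), (88.53176879882812, 232.853759765625), 0.4212953746318817)
```

```bash
cat >> h.py <<'E'
def Rr(yaw,tilt):  # hand rotation for a reacher heading yaw from +y towards +x (deg), sloping tilt deg down
    a,b=np.radians([yaw,tilt]); x=np.array([np.sin(a)*np.cos(b),np.cos(a)*np.cos(b),-np.sin(b)])
    y=np.array([np.cos(a),-np.sin(a),0]); return np.stack([x,y,np.cross(x,y)],1)
def plan(p,Rt,s=None):
    "turn first (total, units), then shift in target axes; also shift in present axes"
    s=s or read_state(); R0=R.from_rotvec(s['orientation']).as_matrix(); d=np.asarray(p)-s['tool_pos']
    print('t',s['t'],'turn',(np.degrees(R.from_matrix(R0.T@Rt).as_rotvec())/6).round(2),'shift now-axes',(R0.T@d/.025).round(2),'shift target-axes',(Rt.T@d/.025).round(2),'dist',np.linalg.norm(d).round(4))
E
python3 - <<'E'
from h import *
Rt=Rr(.6,30); g=np.array([.5235,-.380,.150]); print(Rt.round(2))
plan(g-Rt[:,2]*.11,Rt); plan(g-Rt[:,2]*.11,Rr(.6,0))
E
```

```text
[[ 0.01  1.   -0.01]
 [ 0.87 -0.01 -0.5 ]
 [-0.5   0.   -0.87]]
t 0.1 turn [ -3.17  -4.32 -11.77] shift now-axes [16.24 -5.42 -0.65] shift target-axes [ 8.4  13.84 -5.61] dist 0.4284
t 0.1 turn [-1.000e-02 -1.000e-02 -1.207e+01] shift now-axes [16.24 -5.42 -0.65] shift target-axes [10.08 13.84 -0.66] dist 0.4284
```

move_arm --pt "0 0 -1 0 0 -1 80" --pt "0 0 -1 0 0 -1 80" --pt "0 0 -1 0 0 -1 80" --pt "0 0 -1 0 0 -1 80" --pt "0 0 -1 0 0 0 80" --pt "0 0 -1 0 0 0 80" --pt "0 0 -1 0 0 0 80" --pt "0 0 -1 0 0 0 80" --pt "0 0 -1 0 0 0 80" --pt "0 0 -1 0 0 0 80" --force 10

```text
t: 1.1
tool_pos: [0.1754, -0.5735, 0.329]
orientation: [-2.453, -1.96, -0.001]
force: [0.6, 0.5, 0.1]
opening: 0.0799
gripper_force: 0.0
```

move_arm --pt "0 0 -1 0 0 0 80" --pt "0 0 -1 0 0 0 80" --pt "0 0 0 0.6 1 0 80" --pt "0 0 0 0.6 1 0 80" --pt "0 0 0 0.6 1 0 80" --pt "0 0 0 0.6 1 0 80" --pt "0 0 0 0.6 1 0 80" --pt "0 0 0 0.6 1 0 80" --pt "0 0 0 0.6 1 0 80" --pt "0 0 0 0.6 1 0 80"

```text
t: 2.1
tool_pos: [0.3784, -0.4564, 0.3291]
orientation: [-2.24, -2.201, -0.0]
force: [0.5, -0.5, 0.2]
opening: 0.0804
gripper_force: 0.0
```

Run:
```python
from h import *
s=read_state();print(s['tool_pos'],s['q'],s['force']);Rt=Rr(.6,30); g=np.array([.5235,-.380,.150])
plan(g-Rt[:,2]*.11,Rt)
```

```text
[ 0.37840025 -0.4563795   0.32911029] [-9.65004794e-01  9.28678537e-02  1.34918885e+00 -1.05699749e-05
  1.70041890e+00 -9.47577473e-01] [ 0.46137751 -0.48851669  0.23770317]
t 2.1 turn [-0.02 -5.01 -0.06] shift now-axes [5.35 5.74 3.35] shift target-axes [6.28 5.77 0.25] dist 0.2133
```

move_arm --pt "0 -0.5 0 0.6 0.57 0.18 80" --pt "0 -0.5 0 0.6 0.57 0.18 80" --pt "0 -0.5 0 0.6 0.57 0.18 80" --pt "0 -0.5 0 0.6 0.57 0.18 80" --pt "0 -0.5 0 0.6 0.57 0.18 80" --pt "0 -0.5 0 0.6 0.57 0.18 80" --pt "0 -0.5 0 0.6 0.57 0.18 80" --pt "0 -0.5 0 0.6 0.57 0.18 80" --pt "0 -0.5 0 0.6 0.57 0.18 80" --pt "0 -0.5 0 0.6 0.57 0.18 80"

```text
t: 3.1
tool_pos: [0.5228, -0.3252, 0.2513]
orientation: [1.943, 1.911, -0.523]
force: [-0.1, -0.0, -0.7]
opening: 0.0801
gripper_force: 0.0
```

Run:
```python
from h import *
Rt=Rr(.6,30); g=np.array([.5235,-.380,.150])
plan(g-Rt[:,2]*.11,Rt); c=cam('wrist'); save(c,'w1.png'); np.savez('w1.npz',**c)
s=read_state(); R0=R.from_rotvec(s['orientation']).as_matrix(); print(s['q'], 'cam in tool',R0.T@(-c['t']@c['R']-s['tool_pos']))
for x in(-86,0,105): print(x,proj(c,g+Rt[:,0]*x/1000).round(1))
```

```text
t 3.1 turn [-0.03  0.02 -0.05] shift now-axes [0.13 0.05 0.2 ] shift target-axes [0.13 0.05 0.2 ] dist 0.0061
[-3.51239960e-01 -1.29193692e-03  1.68357564e+00 -5.13120491e-01
  1.30924431e+00 -2.39525662e-01] cam in tool [ 0.07218754 -0.00034908 -0.15698414]
-86 [323.3 348.6]
0 [322.7 236.3]
105 [321.9  70.8]
```

View pics/w1.png

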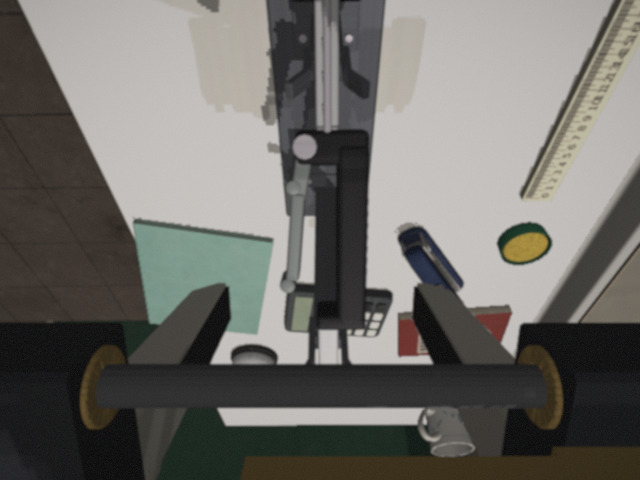

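The wrist view shows the grip square to the hand. The lever is on the left (outer face u≈290), the back strap's right edge is at u≈367, the shaft is at u≈327 and the hinge is at (304,147). The tool lies 2–3 mm to +x of my estimate, so I'll check that with depth.

Run:
```python
from h import *
c=dict(np.load('w1.npz'));P=cloud(c);im=c['frame'].astype(int);print(c['fx'],c['cx'])
s=read_state(); R0=R.from_rotvec(s['orientation']).as_matrix(); T=(P-s['tool_pos'])@R0*1000
for v in (30,60,90,120,200,230,260,340,355):
    g=[(u,T[v,u].round(0).astype(int).tolist(),im[v,u].sum()) for u in range(280,376,1)]
    m=[x for x in g if x[1][2]<125 and x[1][2]>40]
    print(v,len(m),m[0][:2] if m else'',m[-1][:2] if m else '', np.median([x[1] for x in m],0) if m else '')
print('hinge',T[147,304].round(1),'end front',T[135,340].round(1),T[136,360].round(1), 'back end', T[325,352].round(1))
```

```text
410.61902755143365 321.0265367392451
30 23 (315, [126, -3, 107]) (338, [125, 10, 107]) [125.   4. 106.]
60 48 (303, [110, -11, 110]) (350, [110, 18, 112]) [109.    3.5 109. ]
90 61 (285, [91, -20, 88]) (369, [91, 27, 89]) [91.  4. 94.]
120 23 (316, [75, -3, 106]) (338, [75, 11, 107]) [ 75.   4. 106.]
200 48 (291, [26, -19, 104]) (368, [25, 30, 104]) [ 26.   14.5 100. ]
230 46 (289, [6, -21, 103]) (367, [6, 30, 104]) [  7.  15. 100.]
260 46 (287, [-15, -23, 105]) (367, [-15, 31, 104]) [-14.   15.5 100. ]
340 40 (308, [-80, -10, 114]) (347, [-80, 19, 113]) [-78.    4.5 110. ]
355 34 (308, [-86, -10, 102]) (348, [-87, 19, 105]) [-88.   5. 106.]
hinge [ 59.1 -10.3 100. ] end front [ 66.1  11.7 102. ] [ 65.5  24.  101.9] back end [-60.6  21.   99.4]
```

move_arm --pt "0 0 0 0.12 0.16 0.5 80" --pt "0 0 0 0 0 0.6 80" --pt "0 0 0 0 0 0.6 80" --pt "0 0 0 0 0 0.6 80" --pt "0 0 0 0 0 0.6 80" --pt "0 0 0 0 0 0.6 80" --pt "0 0 0 0 0 0.6 75" --pt "0 0 0 0 0 0.6 70" --pt "0 0 0 0 0 0 65" --pt "0 0 0 0 0 0 60"

```text
t: 4.15
tool_pos: [0.5251, -0.3822, 0.1481]
orientation: [1.946, 1.912, -0.522]
force: [1.0, 0.4, 0.0]
opening: 0.0622
gripper_force: 0.0
```

move_arm --pt "0 0 0 0 0 0 57" --pt "0 0 0 0 0 0 55" --pt "0 0 0 0 0 0 53" --pt "0 0 0 0 0 0 52" --pt "0 0 0 0 0 0 51" --pt "0 0 0 0 0 0 50" --pt "0 0 0 0 0 0 49" --pt "0 0 0 0 0 0 49" --pt "0 0 0 0 0 0 49" --pt "0 0 0 0 0 0 49" --force 10

```text
t: 5.15
tool_pos: [0.5258, -0.3821, 0.1491]
orientation: [1.945, 1.911, -0.52]
force: [-1.0, 3.4, 5.4]
opening: 0.0521
gripper_force: 10.0
```

move_arm --pt "0 0 0 -0.15 0 -0.26 49" --pt "0 0 0 -0.15 0 -0.26 49" --pt "0 0 0 -0.2 0 -0.35 49" --pt "0 0 0 -0.2 0 -0.35 49" --pt "0 0 0 -0.2 0 -0.35 49" --pt "0 0 0 -0.2 0 -0.35 49" --pt "0 0 0 -0.2 0 -0.35 49" --pt "0 0 0 -0.2 0 -0.35 49" --pt "0 0 0 0 0 0 49" --pt "0 0 0 0 0 0 49"

```text
t: 6.15
tool_pos: [0.5255, -0.3819, 0.2242]
orientation: [1.945, 1.911, -0.521]
force: [1.1, -0.3, -2.5]
opening: 0.0524
gripper_force: 10.0
```

Run:
```python
from h import *
s=read_state();print(s['tool_pos'],s['force'],s['opening'])
c=cam('wrist'); P=cloud(c);im=c['frame'].astype(int);save(c,'w2.png')
R0=R.from_rotvec(s['orientation']).as_matrix(); T=(P-s['tool_pos'])@R0*1000
for v in (20,40,60,80,100,110,120,130):
    g=[(u,T[v,u].round(0).astype(int).tolist()) for u in range(270,376)]
    m=[x for x in g if -25<x[1][2]<25]
    print(v,len(m),m[0] if m else'',m[-1] if m else '', np.median([x[1] for x in m],0) if m else '')
```

```text
[ 0.52548949 -0.38189314  0.22421844] [ 1.10393917 -0.25955198 -2.50820009] 0.05238437764116174
20 43 (298, [109, -7, -8]) (340, [109, 7, -8]) [109.   0.  -8.]
40 43 (298, [103, -7, -7]) (340, [104, 7, -5]) [103.   0.  -9.]
60 41 (299, [97, -7, -7]) (340, [97, 7, -6]) [97.  0. -8.]
80 41 (299, [91, -7, -7]) (339, [91, 6, -7]) [91.  0. -9.]
100 40 (300, [85, -7, -8]) (339, [85, 6, -8]) [85.   0.  -8.5]
110 39 (300, [81, -7, -8]) (339, [81, 7, -8]) [81.  0. -9.]
120 40 (300, [78, -7, -6]) (339, [78, 7, -8]) [78.  0. -8.]
130 40 (300, [75, -7, -7]) (339, [75, 7, -7]) [75.  0. -9.]
```

View pics/w2.png

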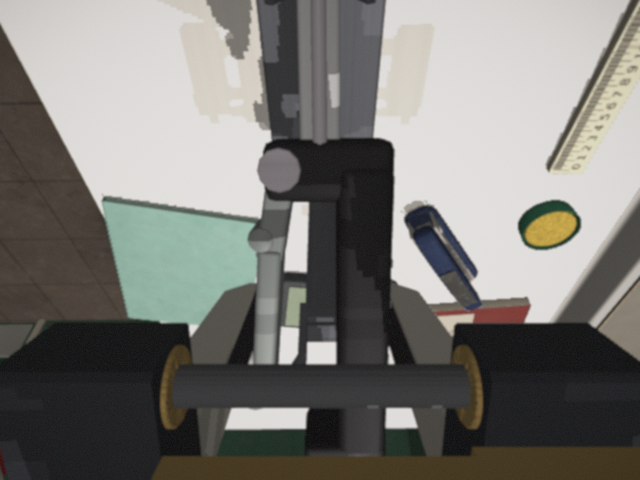

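The wrist view shows the reacher held centred, with its shaft parallel to the hand at u≈319, clear of the forks. Next I'll refine the fob position with a tighter mask and plan the approach.

Run:
```python
from h import *
c=dict(np.load('top0.npz'));P=cloud(c);im=c['frame'].astype(float).sum(2)
print(im[252:272,210:240].astype(int)[::2,::2])
w=np.clip(330-im,0,200); m=np.zeros_like(w); m[254:271,214:236]=1; w*=m
v,u=np.nonzero(w>60); p=np.array([onplane(c,a,b,.012) for a,b in zip(u,v)])[:,:2]; ww=w[v,u]
mu=np.average(p,axis=0,weights=ww); C=np.cov(p.T,aweights=ww); e,V=np.linalg.eigh(C); print('fob',mu,V[:,1],np.degrees(np.arctan2(*V[:,1])),np.sqrt(e*12))
for k,(a,b) in dict(tl=(117,47),tr=(447,75),bl=(70,500),br=(410,525)).items(): print(k,onplane(c,150+a/4.4-.4,205+b/4.4-.4,.068).round(4))
```

```text
[[420 308 274 417 409 402 406 407 404 406 409 415 412 410 413]
 [405 289 325 418 408 407 405 405 413 419 410 409 403 410 412]
 [408 257 377 381 376 383 394 400 424 418 414 415 411 412 413]
 [378 202 372 193 148 155 162 176 182 220 240 379 414 411 412]
 [334 200 317 138 142 134 156 160 155 138 128 289 416 412 411]
 [326 205 299 125 155 135 167 173 141 141 136 338 421 411 417]
 [337 237 381 152 143 132 132 154 144 144 130 356 419 411 411]
 [319 243 421 399 389 337 333 298 263 264 277 414 416 413 420]
 [313 312 420 409 416 415 418 418 415 420 417 411 413 412 412]
 [296 346 414 411 407 406 413 416 408 413 407 412 412 411 418]]
fob [0.55100745 0.25796539] [0.09430245 0.99554359] 5.411172795413413 [0.02339834 0.04914391]
tl [0.685  0.3849 0.068 ]
tr [0.6603 0.1652 0.068 ]
bl [0.3873 0.4126 0.068 ]
br [0.3658 0.1916 0.068 ]
```

move_arm --pt "0 0 0 0 0 0 49" --pt "0 0 0 0 0 0 49" --pt "0 0.4 0 0.8 0 -0.1 49" --pt "0 0.4 0 0.8 0 -0.1 49" --pt "0 0.4 0 0.8 0 0 49" --pt "0 0.4 0 0.8 0 0 49" --pt "0 0.4 0 0.8 0 0 49" --pt "0 0.4 0 0.8 0 0 49" --pt "0 0.4 0 0.8 0 0 49" --pt "0 0.4 0 0.8 0 0 49" --force 30

```text
t: 7.2
tool_pos: [0.5278, -0.2306, 0.1691]
orientation: [2.143, 2.106, -0.201]
force: [0.9, -0.2, -1.7]
opening: 0.0497
gripper_force: 12.8
```

```bash
cat >> h.py <<'E'
OFF=np.array([.226,-.003,.006])
def hand(jaw,yaw,tilt): 
    Rt=Rr(yaw,tilt); return np.asarray(jaw)-Rt@OFF, Rt
E
python3 - <<'E'
from h import *
f=np.array([np.sin(np.radians(5.4)),np.cos(np.radians(5.4)),0]); jaw=np.array([.553,.258,.017])
p,Rt=hand(jaw-f*.115,5.4,10); print(p); plan(p+[0,0,.03],Rt)
E
```

```text
[ 0.52431692 -0.07731348  0.06215333]
t 7.2 turn [0.13 0.12 0.72] shift now-axes [ 6.59 -0.24  1.89] shift target-axes [ 6.53 -0.71  1.97] dist 0.1715
```

move_arm --pt "0.016 0.015 0.09 0.82 -0.06 0.24 49" --pt "0.016 0.015 0.09 0.82 -0.06 0.24 49" --pt "0.016 0.015 0.09 0.82 -0.06 0.24 49" --pt "0.016 0.015 0.09 0.82 -0.06 0.24 49" --pt "0.016 0.015 0.09 0.82 -0.06 0.24 49" --pt "0.016 0.015 0.09 0.82 -0.06 0.24 49" --pt "0.016 0.015 0.09 0.82 -0.06 0.24 49" --pt "0.016 0.015 0.09 0.82 -0.06 0.24 49" --pt "0 0 0 0 0 0 49" --pt "0 0 0 0 0 0 49"

```text
t: 8.2
tool_pos: [0.5236, -0.0785, 0.0924]
orientation: [2.229, 2.032, -0.197]
force: [0.7, -0.4, -2.1]
opening: 0.0498
gripper_force: 12.7
```

Run:
```python
from h import *
f=np.array([np.sin(np.radians(5.4)),np.cos(np.radians(5.4)),0]); jaw=np.array([.553,.258,.017])
p,Rt=hand(jaw-f*.115,5.4,10); plan(p,Rt)
c=cam('top'); save(c,'t2f.png'); np.savez('t2.npz',**c)
s=read_state(); R0=R.from_rotvec(s['orientation']).as_matrix(); J=s['tool_pos']+R0@[.226,-.0015,.006]; print('jaw',J,s['opening'],'px',proj(c,J))
im=cv2.imread('pics/t2f.png')[230:300,195:360]; cv2.imwrite('pics/t2.png',cv2.resize(im,None,fx=4.8,fy=4.8,interpolation=cv2.INTER_CUBIC))
```

```text
t 8.2 turn [0.   0.02 0.02] shift now-axes [0.26 0.02 1.18] shift target-axes [0.26 0.02 1.18] dist 0.0303
jaw [0.54315716 0.14165824 0.04734824] 0.049323038652794415 px [260.51842087 262.04213046]
```

View pics/t2.png

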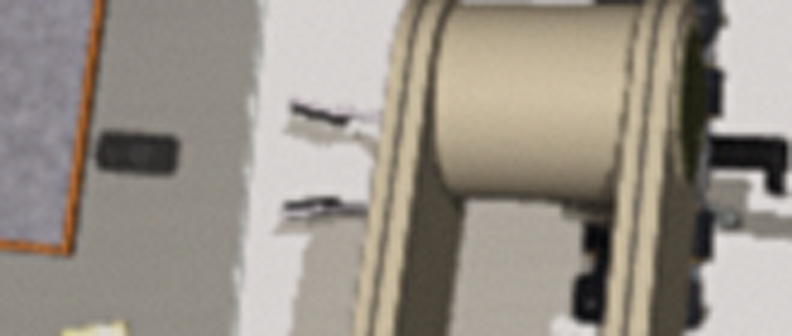

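The top crop shows the fob at (137,153) and the open jaws at (320,112) and (313,208), lined up with the fob along the riser's heading. The jaw midpoint agrees with my prediction within about 1 px, so I'll go down and start in.

move_arm --pt "0 0 0 0.06 0 0.29 49" --pt "0 0 0 0.06 0 0.29 49" --pt "0 0 0 0.06 0 0.29 49" --pt "0 0 0 0.06 0 0.29 49" --pt "0 0 0 0.45 0 -0.08 49" --pt "0 0 0 0.45 0 -0.08 49" --pt "0 0 0 0.45 0 -0.08 49" --pt "0 0 0 0.45 0 -0.08 49" --pt "0 0 0 0.45 0 -0.08 49" --pt "0 0 0 0.45 0 -0.08 49"

```text
t: 9.25
tool_pos: [0.5306, -0.0081, 0.0633]
orientation: [2.23, 2.031, -0.196]
force: [0.1, -0.1, -1.6]
opening: 0.0495
gripper_force: 12.7
```

Run:
```python
from h import *
p,Rt=hand([.5535,.258,.017],5.4,10); plan(p,Rt); s=read_state(); print(s['force'],s['opening'],p)
```

```text
t 9.25 turn [0.01 0.01 0.01] shift now-axes [ 1.8   0.03 -0.27] shift target-axes [ 1.8   0.03 -0.27] dist 0.0456
[ 0.1255194  -0.07757069 -1.62793824] 0.04954337415951942 [0.53563937 0.03717615 0.06215333]
```

Insert the rest of the way, settle, then check with the top camera before squeezing.

move_arm --pt "0 0 0 0.3 0 -0.045 49" --pt "0 0 0 0.3 0 -0.045 49" --pt "0 0 0 0.3 0 -0.045 49" --pt "0 0 0 0.3 0 -0.045 49" --pt "0 0 0 0.3 0.03 -0.045 49" --pt "0 0 0 0.3 0 -0.045 49" --pt "0 0 0 0 0 0 49" --pt "0 0 0 0 0 0 49" --pt "0 0 0 0 0 0 49" --pt "0 0 0 0 0 0 49"

```text
t: 10.25
tool_pos: [0.5353, 0.0355, 0.0618]
orientation: [2.231, 2.03, -0.196]
force: [0.2, -0.3, -1.4]
opening: 0.05
gripper_force: 12.7
```

Run:
```python
from h import *
p,Rt=hand([.5535,.258,.017],5.4,10); plan(p,Rt); s=read_state(); print(s['force'],s['opening'])
c=cam('top'); save(c,'t3f.png')
im=cv2.imread('pics/t3f.png')[235:290,190:290]; cv2.imwrite('pics/t3.png',cv2.resize(im,None,fx=8,fy=8,interpolation=cv2.INTER_CUBIC))
```

```text
t 10.25 turn [ 0.    0.01 -0.  ] shift now-axes [ 0.07  0.01 -0.02] shift target-axes [ 0.07  0.01 -0.02] dist 0.0017
[ 0.17036631 -0.30198748 -1.37310957] 0.05000957306204471
```

View pics/t3.png

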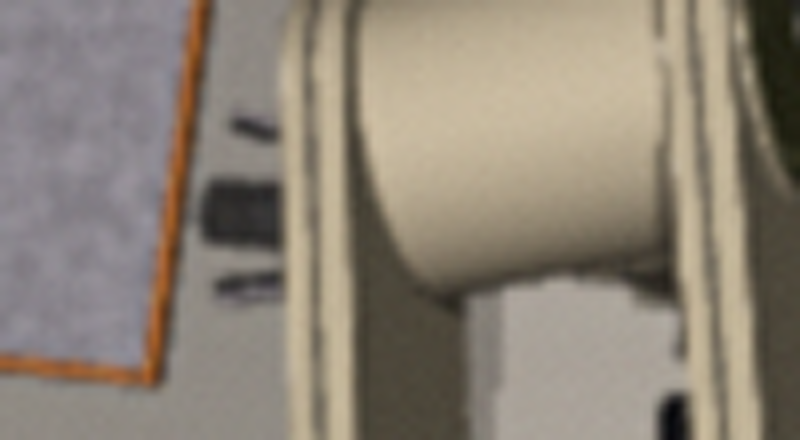

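The crop shows the fob (v 180–245) centred between the jaw tips at (232,122) and (218,290), with its far end about 8 mm past the tips as intended. Squeeze now.

move_arm --pt "0 0 0 0 0 0 48" --pt "0 0 0 0 0 0 47" --pt "0 0 0 0 0 0 46" --pt "0 0 0 0 0 0 45" --pt "0 0 0 0 0 0 44" --pt "0 0 0 0 0 0 43" --pt "0 0 0 0 0 0 40" --pt "0 0 0 0 0 0 35" --pt "0 0 0 0 0 0 35" --pt "0 0 0 0 0 0 35" --force 32

```text
t: 11.3
tool_pos: [0.5353, 0.0358, 0.0618]
orientation: [2.231, 2.031, -0.196]
force: [-0.2, -0.4, -1.0]
opening: 0.0451
gripper_force: 32.0
```

move_arm --pt "0 0 0 -0.02 0 -0.12 35" --pt "0 0 0 -0.02 0 -0.12 35" --pt "0 0 0 -0.4 0 0.07 35" --pt "0 0 0 -0.7 0 0.123 35" --pt "0 0 0 -0.7 0 0.123 35" --pt "0 0 0 -0.7 0 0.123 35" --pt "0 0 0 -0.7 0 0.123 35" --pt "0 0 0 -0.7 0 0.123 35" --pt "0 0 0 -0.7 0 0.123 35" --pt "0 0 0 -0.7 0 0.123 35"

```text
t: 12.3
tool_pos: [0.5224, -0.0995, 0.0683]
orientation: [2.231, 2.03, -0.196]
force: [-0.2, 0.1, -2.1]
opening: 0.045
gripper_force: 32.0
```

Run:
```python
from h import *
s=read_state(); print(s['tool_pos'],s['opening'],s['force'])
c=cam('top'); im=c['frame'].astype(int).sum(2); P=cloud(c)
print('under riser where fob was:',im[256:268:4,215:233:4])
R0=R.from_rotvec(s['orientation']).as_matrix(); J=s['tool_pos']+R0@OFF; q=proj(c,J); print('jaw',J,q)
u,v=q.round().astype(int); print(im[v-12:v+13:2,u-16:u+10:2])
# tray centre by orange frame
r=c['frame'].astype(int); o=np.zeros(im.shape,np.uint8); o[210:290,165:222]=((r[...,0]>r[...,2]+40))[210:290,165:222]
vv,uu=np.nonzero(o); p=np.array([onplane(c,a,b,.085)[:2] for a,b in zip(uu,vv)]); print(cv2.minAreaRect((p*1000).astype(np.float32)))
```

```text
[ 0.5224301  -0.09947446  0.06833793] 0.04500329339717796 [-0.15592846  0.11007398 -2.10881216]
under riser where fob was: [[416 408 417 425 416]
 [418 415 418 414 419]
 [417 416 413 417 420]]
jaw [0.54029226 0.12127441 0.02282006] [268.37030736 263.54751359]
[[629 634 636 629 634 634 634 633 634 632 633 636 632]
 [632 631 637 633 632 638 635 633 633 637 640 638 627]
 [635 633 629 635 641 582 556 561 562 556 602 586 557]
 [632 638 640 634 626 367  64 107 159 181 230 250 348]
 [631 633 633 642 411 126 109 106  72  63  71 230 554]
 [635 634 603 594 229 138 109 144 191 197 140 123 247]
 [636 630 569 584 182 143 153 143 209 203 144 132 279]
 [636 632 637 634 273 113 118 120 148 156 149 138 334]
 [633 634 635 641 526 214 124 127 116 116  80 229 518]
 [633 635 633 637 614 454 510 516 509 486 381 493 604]
 [633 634 634 637 579 529 478 511 465 467 406 364 384]
 [636 633 627 632 638 640 626 639 628 524 496 499 497]
 [633 631 636 636 630 634 641 630 632 504 482 484 486]]
((573.1739501953125, 331.31207275390625), (118.4346694946289, 165.42762756347656), 82.2856216430664)
```

move_arm --pt "0 0 0 -0.12 0 -0.69 35" --pt "0 0 0 -0.12 0 -0.69 35" --pt "0 0 0 -0.12 0 -0.69 35" --pt "0 0 0 -0.12 0 -0.69 35" --pt "0 0 0 -0.12 0 -0.69 35" --pt "0 0 0 -0.12 0 -0.69 35" --pt "0 0 0 0.6 0 -0.1 35" --pt "0 0 0 0.6 0 -0.1 35" --pt "0 0 0 0.6 0 -0.1 35" --pt "0 0 0 0.6 0 -0.1 35"

```text
t: 13.35
tool_pos: [0.5277, -0.0354, 0.1712]
orientation: [2.231, 2.032, -0.198]
force: [-0.6, 0.1, -2.3]
opening: 0.0453
gripper_force: 32.0
```

Run:
```python
from h import *
p,Rt=hand([.574,.326,.125],6.5,10); plan(p,Rt); print(p)
```

```text
t 13.35 turn [0.02 0.01 0.19] shift now-axes [ 5.62  0.44 -0.96] shift target-axes [ 5.63  0.32 -0.95] dist 0.143
[0.55190341 0.10555972 0.17015333]
```

move_arm --pt "0 0 0.024 0.7 0.05 -0.12 35" --pt "0 0 0.024 0.7 0.05 -0.12 35" --pt "0 0 0.024 0.7 0.05 -0.12 35" --pt "0 0 0.024 0.7 0.05 -0.12 35" --pt "0 0 0.024 0.7 0.05 -0.12 35" --pt "0 0 0.024 0.7 0.05 -0.12 35" --pt "0 0 0.024 0.7 0.05 -0.12 35" --pt "0 0 0.024 0.7 0.05 -0.12 35" --pt "0 0 0 0 0 0 35" --pt "0 0 0 0 0 0 35"

```text
t: 14.35
tool_pos: [0.5523, 0.104, 0.1708]
orientation: [2.249, 2.009, -0.197]
force: [-0.3, -0.7, -2.6]
opening: 0.0451
gripper_force: 32.0
```

Run:
```python
from h import *
p,Rt=hand([.574,.326,.0918],6.5,10); plan(p,Rt); s=read_state(); print(s['force'],s['opening'],p)
c=cam('top'); P=cloud(c); R0=R.from_rotvec(s['orientation']).as_matrix(); J=s['tool_pos']+R0@OFF; print(J,proj(c,J))
save(c,'t4f.png'); im=cv2.imread('pics/t4f.png')[205:300,155:275]; cv2.imwrite('pics/t4.png',cv2.resize(im,None,fx=6,fy=6,interpolation=cv2.INTER_CUBIC))
```

```text
t 14.35 turn [0.03 0.02 0.01] shift now-axes [ 0.3  -0.03  1.32] shift target-axes [ 0.3  -0.02  1.32] dist 0.0339
[-0.33561876 -0.65803282 -2.6087844 ] 0.04514068043361156 [0.55190341 0.10555972 0.13695333]
[0.57418689 0.32433622 0.12522099] [191.92921931 250.25642239]
```

View pics/t4.png

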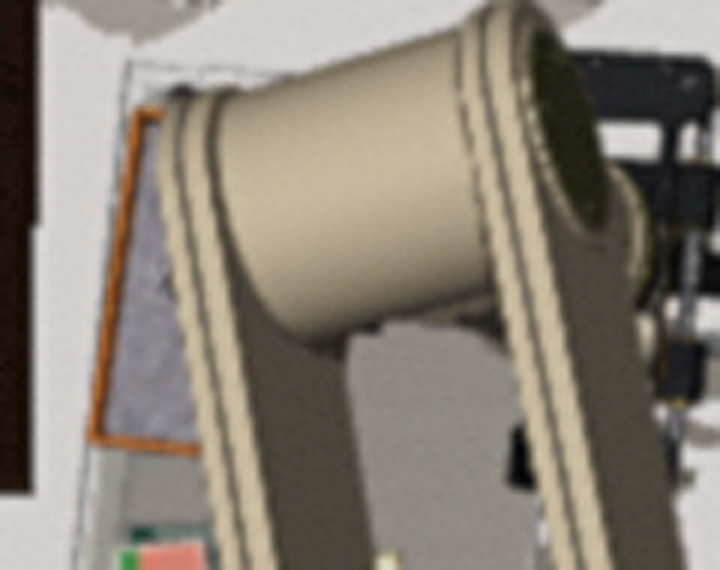

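The arm hides most of the tray, but the fob's ring is visible at (165,275), inside it with room to the far wall. Lowering.

move_arm --pt "0 0 0 0.05 0 0.26 35" --pt "0 0 0 0.05 0 0.26 35" --pt "0 0 0 0.05 0 0.26 35" --pt "0 0 0 0.05 0 0.2 35" --pt "0 0 0 0.05 0 0.16 35" --pt "0 0 0 0.03 0 0.14 35" --pt "0 0 0 0 0 0.04 35" --pt "0 0 0 0 0 0 35" --pt "0 0 0 0 0 0 35" --pt "0 0 0 0 0 0 35"

```text
t: 15.4
tool_pos: [0.5534, 0.1043, 0.1384]
orientation: [2.25, 2.007, -0.194]
force: [-0.4, -0.0, -1.2]
opening: 0.0452
gripper_force: 32.0
```

move_arm --pt "0 0 0 0 0 0 46" --pt "0 0 0 0 0 0 46.5" --pt "0 0 0 0 0 0 47" --pt "0 0 0 0 0 0 47.5" --pt "0 0 0 0 0 0 48" --pt "0 0 0 0 0 0 48.5" --pt "0 0 0 0 0 0 49" --pt "0 0 0 0 0 0 49.5" --pt "0 0 0 0 0 0 49.5" --pt "0 0 0 0 0 0 49.5"

```text
t: 16.4
tool_pos: [0.5531, 0.1042, 0.138]
orientation: [2.25, 2.007, -0.194]
force: [-0.2, 0.7, -1.3]
opening: 0.0501
gripper_force: 12.4
```

move_arm --pt "0 0 0 -0.01 0 -0.06 49.5" --pt "0 0 0 -0.05 0 -0.25 49.5" --pt "0 0 0 -0.08 0 -0.45 49.5" --pt "0 0 0 -0.08 0 -0.45 49.5" --pt "0 0 0 -0.08 0 -0.45 49.5" --pt "0 0 0 -0.5 0 -0.1 49.5" --pt "0 0 0 -1 0 0 49.5" --pt "0 0 0 -1 0 0 49.5" --pt "0 0 0 -1 0 0 49.5" --pt "0 0 0 -1 0 0 49.5"

```text
t: 17.4
tool_pos: [0.54, -0.0072, 0.2029]
orientation: [2.25, 2.007, -0.194]
force: [0.8, -0.9, -2.7]
opening: 0.05
gripper_force: 12.4
```

Run:
```python
from h import *
s=read_state(); print(s['tool_pos'],s['opening'],s['force'])
c=cam('top'); P=cloud(c); im=c['frame'].astype(int).sum(2); np.savez('t5.npz',**c)
m=np.zeros(im.shape,bool); m[215:285,168:218]=1; m&=(im<200)&(P[...,2]<.11); v,u=np.nonzero(m); print(len(u),u.min(),u.max(),v.min(),v.max(), onplane(c,u.mean(),v.mean(),.085), np.median(P[m][:,2]))
print(im[244:262:2,176:212:2])
# grip pose target in stand: recorded hand pose, 80 mm above
p=np.array([.5258,-.3821,.1491]); plan(p+[0,.05,.12],Rr(.6,30)); plan(p+[0,.05,.12],Rr(.6,10))
```

```text
[ 0.54000591 -0.00715411  0.20288378] 0.05001001508139392 [ 0.77150209 -0.913913   -2.68650298]
172 171 216 220 281 [0.57963487 0.32885813 0.085     ] 0.08661653508234857
[[216 408 418 420 413 427 431 445 416 420 424 413 406 413 402 414 424 436]
 [279 411 423 421 405 414 320 299 330 351 380 395 396 423 395 395 415 438]
 [345 423 422 408 408 311 133 107 106 134 143 123 158 176 346 412 406 433]
 [370 444 429 422 410 240 133 133 129 187 198 139 138 123 215 417 404 423]
 [407 413 434 426 371 177 131 154 133 196 215 135 129 131 238 419 405 415]
 [388 421 447 438 447 269 109 113 111 127 159 130 143 100 289 436 438 405]
 [432 419 403 405 418 426 394 402 391 257 232 216 210 223 403 448 428 414]
 [422 413 432 425 422 434 422 429 415 426 403 413 404 405 448 444 395 382]
 [433 421 416 415 408 427 430 417 419 427 406 396 382 388 418 422 414 337]]
t 17.45 turn [-0.3  -3.29 -0.96] shift now-axes [-13.1    0.93  -0.28] shift target-axes [-12.45  -0.44   4.18] dist 0.3285
t 17.45 turn [-0.13  0.04 -1.  ] shift now-axes [-13.1    0.93  -0.28] shift target-axes [-13.13  -0.44  -0.33] dist 0.3285
```

The fob lies inside the tray and is released. Now I'll take the reacher back to the stand.

move_arm --pt "0 0 -0.1 -0.9 0.03 -0.05 49.5" --pt "0 0 -0.1 -0.9 0.03 -0.05 49.5" --pt "0 0 -0.1 -0.9 0.03 -0.05 49.5" --pt "0 0 -0.1 -0.9 0.03 -0.05 49.5" --pt "0 0 -0.1 -0.9 0.03 -0.05 49.5" --pt "0 0 -0.1 -0.9 0.02 -0.05 49.5" --pt "0 0 -0.1 -0.9 0.02 -0.05 49.5" --pt "0 0 -0.1 -0.9 0.01 -0.05 49.5" --pt "0 0 -0.1 -0.9 0 -0.05 49.5" --pt "0 0 -0.1 -0.9 0 -0.05 49.5"

```text
t: 18.45
tool_pos: [0.5302, -0.2261, 0.2545]
orientation: [2.146, 2.127, -0.204]
force: [-0.1, 0.6, -2.0]
opening: 0.0501
gripper_force: 12.5
```

Run:
```python
from h import *
s=read_state(); print(s['tool_pos'],s['opening'])
p=np.array([.5258,-.3821,.1491]); plan(p+[0,0,.12],R.from_rotvec([1.945,1.911,-.521]).as_matrix()); plan(p+[0,0,.12],Rr(.6,20))
```

```text
[ 0.53024346 -0.22606717  0.25449623] 0.050147294299638046
t 18.45 turn [-0.11 -3.33  0.11] shift now-axes [-6.25 -0.12  0.52] shift target-axes [-5.7  -0.07  2.62] dist 0.1568
t 18.45 turn [-0.13 -1.66  0.03] shift now-axes [-6.25 -0.12  0.52] shift target-axes [-6.07 -0.11  1.59] dist 0.1568
```

move_arm --pt "-0.01 -0.33 0.01 -0.6 -0.01 0.16 49.5" --pt "-0.01 -0.33 0.01 -0.6 -0.01 0.16 49.5" --pt "-0.01 -0.33 0.01 -0.6 -0.01 0.16 49.5" --pt "-0.01 -0.33 0.01 -0.6 -0.01 0.16 49.5" --pt "-0.01 -0.33 0.01 -0.6 -0.01 0.16 49.5" --pt "-0.01 -0.33 0.01 -0.6 -0.01 0.16 49.5" --pt "-0.01 -0.33 0.01 -0.6 -0.01 0.16 49.5" --pt "-0.01 -0.33 0.01 -0.6 -0.01 0.16 49.5" --pt "-0.01 -0.33 0.01 -0.6 -0.01 0.16 49.5" --pt "-0.01 -0.33 0.01 -0.6 -0.01 0.16 49.5"

```text
t: 19.45
tool_pos: [0.5255, -0.3797, 0.2651]
orientation: [1.946, 1.913, -0.522]
force: [-0.4, 0.4, -1.8]
opening: 0.0499
gripper_force: 12.5
```

Run:
```python
from h import *
p=np.array([.5258,-.3821,.1491]); plan(p,R.from_rotvec([1.945,1.911,-.521]).as_matrix())
s=read_state(); c=cam('wrist'); save(c,'w3.png'); P=cloud(c); print(s['tool_pos'],s['opening'])
R0=R.from_rotvec(s['orientation']).as_matrix(); T=(P-s['tool_pos'])@R0*1000
for v in (20,60,100,130):
    m=[T[v,u] for u in range(270,376) if -25<T[v,u][2]<25]; print(v,len(m),m[0].round(1),m[-1].round(1),np.median(m,0).round(1))
a=cv2.imread('pics/w2.png')[120:260,230:400]; b=cv2.imread('pics/w3.png')
r=cv2.matchTemplate(b,a,cv2.TM_CCOEFF_NORMED); print(cv2.minMaxLoc(r))
def cir(f):
    g=cv2.imread(f)[140:200,250:310].astype(int); m=(g.sum(2)>270)&(g.sum(2)<560)&(abs(g[...,2]-g[...,0])<25); v,u=np.nonzero(m); return u.mean()+250,v.mean()+140,m.sum()
print(cir('pics/w2.png'),cir('pics/w3.png'))
```

```text
t 19.45 turn [-0.02 -0.02  0.01] shift now-axes [2.23 0.02 4.07] shift target-axes [2.24 0.01 4.06] dist 0.116
[ 0.52550704 -0.37968731  0.26507169] 0.04991975493419019
20 43 [109.5  -7.5  -6.2] [109.6   6.3  -6. ] [109.   -0.6  -8.4]
60 42 [97.5 -7.7 -5.7] [97.1  6.  -8.8] [97.1 -0.8 -8.8]
100 41 [84.7 -7.5 -6.4] [84.7  6.2 -6.6] [84.6 -0.6 -8.6]
130 40 [74.8 -7.3 -7.8] [74.8  6.3 -6. ] [74.8 -0.5 -8.5]
(-0.6357907056808472, 0.9247984290122986, (0, 6), (229, 119))
(np.float64(277.32869449966864), np.float64(170.03711066931743), np.int64(1509)) (np.float64(274.55997474747477), np.float64(170.3465909090909), np.int64(1584))
```

The reacher sits in the hand as when it was taken, except for the expected sideways shift of about 0.8 mm. Lowering into the forks.

move_arm --pt "0 0 0 0.2 0.04 0.35 49.5" --pt "0 0 0 0.22 0 0.4 49.5" --pt "0 0 0 0.22 0 0.4 49.5" --pt "0 0 0 0.22 0 0.4 49.5" --pt "0 0 0 0.22 0 0.4 49.5" --pt "0 0 0 0.22 0 0.4 49.5" --pt "0 0 0 0.22 0 0.4 49.5" --pt "0 0 0 0.2 0 0.35 49.5" --pt "0 0 0 0 0 0 49.5" --pt "0 0 0 0 0 0 49.5"

```text
t: 20.5
tool_pos: [0.5271, -0.38, 0.1761]
orientation: [1.946, 1.915, -0.52]
force: [0.0, -1.3, -1.7]
opening: 0.0502
gripper_force: 12.5
```

Run:
```python
from h import *
p=np.array([.5262,-.3821,.1491]); plan(p,R.from_rotvec([1.945,1.911,-.521]).as_matrix())
s=read_state(); print(s['force'],s['wrist_torque'])
```

```text
t 20.5 turn [-0.01 -0.03  0.01] shift now-axes [ 0.46 -0.03  0.98] shift target-axes [ 0.47 -0.03  0.98] dist 0.0271
[ 0.03219998 -1.28434578 -1.72176828] [ 0.33092476 -0.06646402  0.00695062]
```

move_arm --pt "0 0 0 0.08 -0.02 0.16 49.5" --pt "0 0 0 0.08 0 0.16 49.5" --pt "0 0 0 0.08 0 0.16 49.5" --pt "0 0 0 0.08 0 0.16 49.5" --pt "0 0 0 0.06 0 0.13 49.5" --pt "0 0 0 0.04 0 0.1 49.5" --pt "0 0 0 0.03 0 0.06 49.5" --pt "0 0 0 0 0 0 49.5" --pt "0 0 0 0 0 0 49.5" --pt "0 0 0 0 0 0 49.5"

```text
t: 21.5
tool_pos: [0.5267, -0.3818, 0.1508]
orientation: [1.946, 1.914, -0.52]
force: [0.3, -0.9, -1.7]
opening: 0.0501
gripper_force: 12.5
```

move_arm --pt "0 0 0 0.015 0 0.03 49.5" --pt "0 0 0 0.015 0 0.03 49.5" --pt "0 0 0 0.015 0 0.03 49.5" --pt "0 0 0 0 0 0 49.5" --pt "0 0 0 0 0 0 49.5" --pt "0 0 0 0 0 0 49.5" --pt "0 0 0 0 0 0 49.5" --pt "0 0 0 0 0 0 49.5" --pt "0 0 0 0 0 0 49.5" --pt "0 0 0 0 0 0 49.5"

```text
t: 22.5
tool_pos: [0.5267, -0.382, 0.1491]
orientation: [1.946, 1.913, -0.52]
force: [-3.2, 2.4, 5.1]
opening: 0.05
gripper_force: 10.8
```

It's resting in the forks with the same contact force as at the start. Release and back out.

move_arm --pt "0 0 0 0 0 0 51" --pt "0 0 0 0 0 0 52" --pt "0 0 0 0 0 0 54" --pt "0 0 0 0 0 0 58" --pt "0 0 0 0 0 0 65" --pt "0 0 0 0 0 0 75" --pt "0 0 0 0 0 0 80" --pt "0 0 0 0 0 0 80" --pt "0 0 0 0 0 0 80" --pt "0 0 0 0 0 0 80"

```text
t: 23.5
tool_pos: [0.5265, -0.3819, 0.1479]
orientation: [1.946, 1.914, -0.52]
force: [0.0, -0.1, -0.3]
opening: 0.0797
gripper_force: 0.0
```

move_arm --pt "0 0 0 0 0 -0.3 80" --pt "0 0 0 0 0 -0.5 80" --pt "0 0 0 0 0 -0.6 80" --pt "0 0 0 0 0 -0.6 80" --pt "0 0 0 0 0 -0.6 80" --pt "0 0 0 0 0 -0.6 80" --pt "0 0 0 0 0 -0.6 80" --pt "0 0 0 0 0 -0.6 80" --pt "0 0 0 0 0 -0.6 80" --pt "0 0 0 0 0 0 80"

```text
t: 24.5
tool_pos: [0.529, -0.3192, 0.2594]
orientation: [1.944, 1.912, -0.517]
force: [-0.3, 0.6, 0.1]
opening: 0.0799
gripper_force: 0.0
```

Run:
```python
from h import *
c=cam('wrist'); save(c,'w4.png'); P=cloud(c); s=read_state(); print(s['tool_pos'])
c0=dict(np.load('w1.npz')); P0=cloud(c0)
for n,Q in(('before',P0),('now',P)):
    for lo,hi in((-.31,-.29),(-.45,-.435)):
        m=(abs(Q[...,0]-.527)<.02)&(Q[...,1]>lo)&(Q[...,1]<hi)&(Q[...,2]>(.08 if lo>-.4 else .17)); 
        print(n,lo,m.sum(),Q[m].mean(0).round(4), Q[m][:,0].min(),Q[m][:,0].max())
save(cam('top'),'t6.png')
a=cv2.imread('pics/top0.png'); b=cv2.imread('pics/t6.png')
cv2.imwrite('pics/fin.png',np.vstack([cv2.resize(b[200:340,150:400],None,fx=2.4,fy=2.4),cv2.resize(cv2.imread('pics/w4.png')[0:480],(600,250))]) if False else np.hstack([cv2.resize(b[190:340,150:520],(440,178)),cv2.resize(cv2.imread('pics/w4.png'),(356,267))[:178]]))
```

```text
[ 0.52852494 -0.31948896  0.25791449]
before -0.31 1184 [ 0.5274 -0.2981  0.1119] 0.507020408273091 0.5469939953296779
before -0.45 986 [ 0.5248 -0.4457  0.1923] 0.5097956127169332 0.5415445095065039
now -0.31 1081 [ 0.5276 -0.2982  0.112 ] 0.5071181721650921 0.5467515642165803
now -0.45 1016 [ 0.5254 -0.446   0.1935] 0.5077979025161642 0.5446901223695895
```

View pics/fin.png

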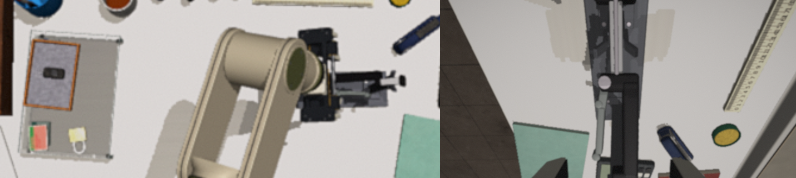

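The final view shows the fob in the tray at (54,73) and the reacher back in both forks, within 1 mm or so of its first place. The robot is touching nothing.

```bash
python3 -c "
from plant import *
print(close_job())"
```

```text
the job is handed in; nothing more can be done
None
```

The fob is in the wooden tray and the reacher is back in both forks of its stand. The job is handed in at about 25 s, with the gripper never closing on the fob and nothing else seen to move.

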